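# Find the heavier bushing and offer it up to the centring pin

### The job

Move the centring pin from its black block to the bracket, its lower end through the bracket's hole and its collar flat on the plate. Then compare the two look-alike bushings by weight: lift the one in the tray's left nest (seen from the robot) well clear of the tray for a moment, put it back in its nest, and lift the one in the right nest likewise. Finish while holding the heavier bushing upright in the gripper over the pin, so that the pin's top is inside the bore but the bushing hangs in the grip, clear of the collar and not resting on the pin, with the lighter one standing in the nest it came from; do not let go of the heavier one, tip over a bushing or push the other things on the bench about.

Things in the scene. Friction and masses are not known exactly. Their poses are not given: they have to be found in the camera images.
- tray: fixed grey plate, 80 (x) x 180 (y) x 10 mm, turned up to 0.35 rad from square; origin at the centre of its underside. Has two round nests 4 mm deep and 46 mm wide, 100 mm apart along its y axis
- nest_left (a point): centre of the floor of the nest on the robot's left (+y end of the tray), 6 mm above the bench, 4 mm below the tray's top
- nest_right (a point): centre of the floor of the nest on the robot's right (-y end of the tray), 6 mm above the bench
- bracket: fixed aluminium bridge bracket: a level plate 70 (x) x 64 (y) x 8 mm on two side legs, its top 60 mm above the bench, open underneath; origin on the bench under its centre. Its plate has one vertical through hole of 14 mm diameter at the centre
- bracket_hole (a point): centre of the hole's mouth on top of the bracket's plate, 60 mm above the bench, z up
- pin_block: fixed black block 44 x 44 x 40 mm with a 14 mm vertical through hole at its centre, in which the pin stands at the start; origin at the centre of its underside. Bracket and block may stand either way round
- pin: loose steel centring pin, 50 g, upright: a collar 24 mm in diameter and 5 mm thick, above it a round stem 10 mm in diameter and 35 mm long to grip, below it a shank 10 mm in diameter and 30 mm long with a tapered end. Origin on the axis at the collar's underside (at the start on the black block's top, 40 mm above the bench), z up
- pin_top (a point): top of the pin's upper stem, 40 mm above the collar's underside
- pin_foot (a point): lower end of the pin's shank, 30 mm below the collar's underside
- vial_1: bystander: glass vial with cap, 23 mm across, 52 mm tall, origin at its underside
- vial_2: bystander: glass vial with cap, 23 mm across, 52 mm tall, origin at its underside
- flat_box_1: bystander: closed flat box 50 x 50 x 18 mm, origin at its underside
- flat_box_2: bystander: closed flat box 44 x 44 x 14 mm, origin at its underside
- dropper_bottle: bystander: white dropper bottle, 36 mm across, 94 mm tall, origin at its underside
- bushing_1: steel-coloured capped bushing standing upright in the tray's left nest: a cylinder of 38 mm diameter, 50 mm tall, closed flat top with a small dark dot, open below with a bore of 24 mm diameter and 28 mm depth; origin at the centre of its lower end, z up. Looks just like the other; one of the two (it differs from run to run) weighs about 0.4 kg, the other 0.14 kg, give or take 10 percent
- bushing_2: the other capped bushing, outwardly the same, standing upright in the tray's right nest; origin at the centre of its lower end, z up. Both bushings have a sealed chamber above the bore with a core inside that is loose by a millimetre or two; the cores differ in weight
Things that resemble listed ones, but are neither listed nor needed, are in the scene too. Leave any red or turquoise look-alike of the bushing_2 alone.

How it is judged:
By the outcome, as a careful person would: the job done as asked, in the order asked, and still so for the second after the job is handed in, while the arm keeps its last pose, push and grip.
It also fails if it takes over 72 s, if anything falls off the work surface, if the arm or the gripper's body presses on something with over 40 N, if the wrist force passes 120 N, or if a joint passes its speed limit or range.

### The arm

A 6-joint arm with a two-finger parallel gripper is mounted at the origin on a cart in front of the work surface, level with it; the furniture and walls round the work are solid. World frame = base frame: x ahead of the robot, y to its left, z up, the work surface at z = 0. Lengths are in m, angles in rad, forces in N, time in s.
With the tool pointing down it reaches from about 0.35 to 0.85 m from the base axis. Payload 8.1 kg.
Tool frame: the origin (TCP) lies at the very end of the fingers, on their centre line; the grasp point (between the pads) lies 19 mm behind it; z points along the fingers, y is the line along which they close (so a half turn about z gives the same grasp; the last joint's range is limited). The gripper opens to 93 mm and grips with 3 to 60 N. Pads are 15 mm wide; open, the fingers measure 128 mm over their backs; the gripper's body (75 mm by 188 mm) begins 65 mm behind the grasp point.
Start: joints at [1.157, 0.13, 1.488, -0, 1.523, -0.085], TCP at [0.194, 0.568, 0.219] pointing down, gripper open.
Joint ranges: [-2.96, 2.96], [-0.89, 2.26], [0.02, 2.5], [-1.34, 4.48], [0, 2.73], [-2.66, 2.66]. Speed limits (rad/s): [2.39, 2.39, 2.79, 3.14, 3.14, 3.14].

### API

Orientations are given as a rotation vector (axis times angle).
In Python, from plant import robot gives the robot as it stands. The module is installed in compiled form; this text tells all that it offers.
- The arm moves only by the tool play_rows, never from a script. Its argument "increments" is text: rows parted by semicolons, each of 5 numbers parted by spaces: the shift along the tool's x, y, z in mm, then the turn about the tool's z in degrees, then the closure, from -1 (fully open) to 1 (shut). In form: dx dy dz yaw claw; .... A call has 1 to 20 rows; each row is the pose to reach, as a shift and turn from the pose commanded when the call began, along the tool's axes at that moment; what a row does not reach only later rows make up. A row lasts 1/10 s, in which the tool goes at most 50 mm and 8.59 degrees, less where a joint would pass 70% of its speed; a pose out of reach is approached as far as the arm can. A call with a gripper value outside its range is refused whole. The fingers move at their own pace and stop on an object; "force" is the grip in N (left out, the last holds). Time passes only in rows, so rows that repeat a pose let the fingers close. It gives the time, the measured TCP pose, the force, the opening and the grip force at its end, in the units of the state.
- robot.read_state(): the state, without advancing time (a new reading comes with each control period).
- robot.read_camera(name): name is "scene" or "side" or "wrist"; returns the picture (480x640x3 uint8, blue, green, red); there is no depth.
- robot.calibration(name): a dict with "vertical_fov" (degrees; the focal length in pixels is half the picture's height over the tangent of half this angle, whatever the lens; pixels are square), "cx", "cy" (the principal point, pixels), "rvec" (rotation vector, rad) and "tvec" (3), from world to camera coordinates, as OpenCV has them. Camera axes: x right, y down, z forward; pixel columns grow to the right and rows downward; lengths in m; the calibration is good to about 2 mm. A picture is of the moment at which its call begins: read the wrist's pose just before it. calibration takes no time and is no camera call; for the wrist camera it gives the pose at the moment of the call.
- robot.close_job(): hands the job in; it is judged then, once.
Trained networks look in the newest picture that a camera, given by its name, has taken for a name from the list of things; names that differ only in an ending like _2 or _b are one class to them, and where a whole thing is asked for, a point or a joint stands for the part that bears it (a point fixed in the world has none). Each returns a list of dicts, best first, with "conf" (0 to 1); they miss things now and then, are a little off and sometimes report something else, mostly with a low value. They report only what shows in the picture. A call takes as long as a camera call. They do not tell look-alikes from the thing itself.
- robot.recognise(camera, query): "centre" ([x, y, z] in m, in world coordinates, good to about 4 mm: the middle of the surface that is visible of it).
- robot.regions_of(camera, query): "pixels" (480x640 bool, what is visible of it).
- robot.landmark_of(camera, query): "centre" ([x, y, z] in m, in world coordinates, good to about 4 mm: a listed point, or the origin of a listed thing).
The state is a dict: "t": time; "q": joint angles; "dq": joint speeds; "joint_torque": joint torques, N m; "tool_pos": TCP position; "orientation": TCP orientation; "force": force on the tool from outside, world axes, zero at the start; "wrist_torque": the same for the moment, N m; "opening": finger opening in m; "gripper_force": force on a finger pad.
Only numpy, scipy, OpenCV 4.12 (cv2) and the standard library are available. Lean on these libraries where they do the work, as an engineer would, in place of code of your own. Each camera call takes 0.05 s, during which the arm holds its last target. There are 200 camera calls.

## Working session

There is one attempt and no reset: what is moved stays moved. The work goes in short steps, Python scripts to look and compute and a tool call to move; the robot and the scene stay as the last step left them, time stands still between calls to the robot, and variables do not carry over. Pictures are saved under pics/ and viewed, at most 10 in all, crops included, and the job is handed in when it is done.

Besides the shell and the picture viewer there is one more tool, called after "Call:" by a JSON object that holds its "api" and its "payload", one argument or row to a line. play_rows: Moves the arm, as the interface text tells. Its arguments: {"type":"object","properties":{"increments":{"type":"string"},"force":{"type":"number"}},"required":["increments"]}

```bash
mkdir -p pics; cat > h.py <<'E'
import numpy as np, cv2
from plant import robot
def cal(n):
    c=robot.calibration(n); f=240/np.tan(np.radians(c["vertical_fov"])/2)
    K=np.array([[f,0,c["cx"]],[0,f,c["cy"]],[0,0,1.]]); return K,np.array(c["rvec"],float),np.array(c["tvec"],float)
def proj(n,P):
    K,r,t=cal(n); return cv2.projectPoints(np.array(P,float).reshape(-1,3),r,t,K,None)[0].reshape(-1,2)
def unproj(n,uv,z,c=None):
    K,r,t=c or cal(n); R=cv2.Rodrigues(r)[0]; C=-R.T@t
    d=R.T@np.linalg.inv(K)@np.array([uv[0],uv[1],1.]); return C+d*(z-C[2])/d[2]
def tool():
    s=robot.read_state(); return np.array(s["tool_pos"]),cv2.Rodrigues(np.array(s["orientation"],float))[0],s
def totool(P): # world target for TCP -> mm shift in tool axes
    p,R,s=tool(); return (R.T@(np.array(P)-p)*1000).round(1)
E
python3 - <<'E'
from h import *
for n in ["scene","side","wrist"]:
    cv2.imwrite(f"pics/{n}0.png",robot.read_camera(n))
    if n=="wrist": continue
    for q in ["nest_left","nest_right","bracket_hole","pin_top","pin","pin_block","bushing_1","tray","vial_1","flat_box_1","dropper_bottle"]:
        print(n,q,[(np.round(d["centre"],3).tolist(),round(d["conf"],2)) for d in robot.landmark_of(n,q)][:4])
print(tool())
E
```

```text
scene nest_left [([0.554, 0.277, 0.004], 0.58), ([0.507, -0.08, -0.003], 0.55)]
scene nest_right [([0.568, 0.176, 0.006], 0.94), ([0.562, 0.232, 0.002], 0.32)]
scene bracket_hole [([0.579, 0.035, 0.058], 0.97)]
scene pin_top [([0.506, -0.076, 0.083], 0.68)]
scene pin [([0.511, -0.079, 0.04], 0.7)]
scene pin_block [([0.508, -0.077, -0.004], 0.79), ([0.563, 0.234, 0.002], 0.47), ([0.579, 0.035, 0.063], 0.42), ([0.372, 0.038, -0.002], 0.31)]
scene bushing_1 [([0.572, 0.181, 0.005], 0.94), ([0.48, 0.08, -0.0], 0.84), ([0.553, 0.277, 0.007], 0.73), ([0.452, 0.201, 0.002], 0.7)]
scene tray [([0.372, 0.041, -0.001], 0.54)]
scene vial_1 [([0.373, 0.04, -0.002], 0.58), ([0.709, 0.29, -0.001], 0.52)]
scene flat_box_1 [([0.728, 0.173, -0.005], 0.89), ([0.39, 0.139, 0.001], 0.76)]
scene dropper_bottle [([0.718, -0.07, -0.003], 0.72), ([0.511, -0.081, -0.003], 0.55)]
side nest_left [([0.554, 0.279, 0.008], 0.58)]
side nest_right [([0.569, 0.178, 0.003], 0.58), ([0.394, 0.142, -0.0], 0.48)]
side bracket_hole [([0.576, 0.039, 0.064], 0.89)]
side pin_top [([0.511, -0.084, 0.086], 0.77)]
side pin [([
[... 728 characters left out ...]
{'t': 1.25, 'q': array([ 1.15659280e+00,  1.30412521e-01,  1.48820489e+00,  1.89317436e-06,
        1.52297792e+00, -8.54554636e-02]), 'dq': array([-7.90611603e-04, -2.66142803e-04,  1.46644790e-04, -7.78512470e-05,
        5.73610236e-04,  2.94809218e-03]), 'joint_torque': array([ 9.45453903e-04, -5.59765756e+01, -4.92055213e+01,  7.67669594e-02,
        2.25326599e-02, -1.19279216e-04]), 'tool_pos': array([0.19372841, 0.56787349, 0.21862504]), 'orientation': array([-5.14073717e-01, -3.09924458e+00,  3.34276455e-06]), 'force': array([ 0.33297083,  0.53131754, -0.2668142 ]), 'wrist_torque': array([-0.02628583,  0.04329406, -0.00288852]), 'gripper_force': 0.0, 'opening': 0.09314924948228538})
```

View pics/scene0.png

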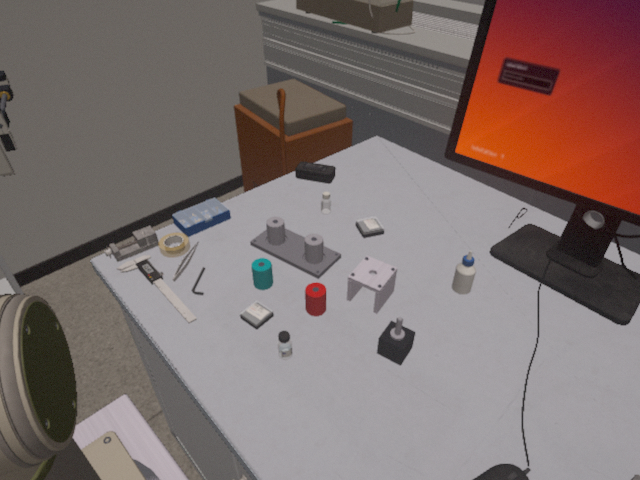

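View pics/side0.png

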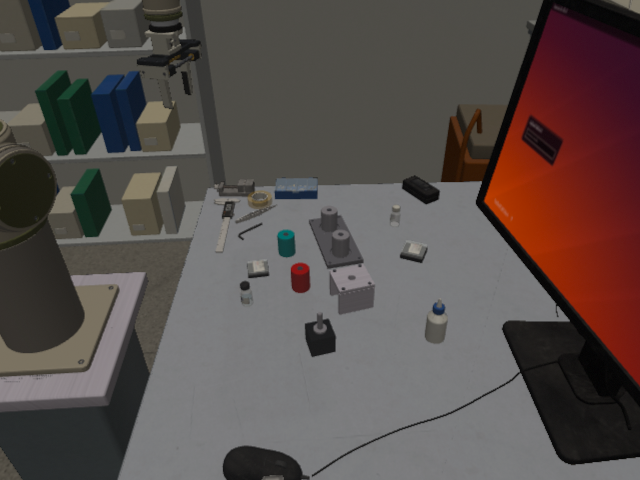

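Scene view: the pin is at (398,325) in the black block at (396,343), and the bracket is at (373,275). The left bushing is at (276,230) and the right one at (314,248), both grey and in the tray. The turquoise (262,273) and red (316,299) cylinders stand on the bench, so they are the look-alikes to leave alone. The side view agrees. Next I'll move above the pin.

Call:
{"api": "play_rows", "payload": {
  "increments": "-508 -511 50 0 -0.3; -508 -511 50 0 -0.3; -508 -511 50 0 -0.3; -508 -511 50 0 -0.3; -508 -511 50 0 -0.3; -508 -511 50 0 -0.3; -508 -511 50 0 -0.3; -508 -511 50 0 -0.3; -508 -511 50 0 -0.3; -508 -511 50 0 -0.3; -508 -511 50 0 -0.3; -508 -511 50 0 -0.3; -508 -511 50 0 -0.3; -508 -511 50 0 -0.3; -508 -511 50 0 -0.3; -508 -511 50 0 -0.3; -508 -511 50 0 -0.3; -508 -511 50 0 -0.3; -508 -511 50 0 -0.3; -508 -511 50 0 -0.3"
}}

```text
t: 3.25
tool_pos: [0.5095, -0.0788, 0.169]
orientation: [0.512, 3.099, 0.0]
force: [-1.4, 0.1, 0.5]
opening: 0.0604
gripper_force: 0.0
```

```bash
python3 - <<'E'
from h import *
p,R,s=tool(); print(p,R.round(3).tolist(),s["opening"],s["t"],s["q"].round(2))
cv2.imwrite("pics/wrist1.png",robot.read_camera("wrist"))
for q in ["pin_top","pin","bracket_hole","pin_block","bracket"]:
    print(q,[(np.round(d["centre"],4).tolist(),round(d["conf"],2)) for d in robot.landmark_of("wrist",q)][:3])
K,r,t=cal("wrist"); Rc=cv2.Rodrigues(r)[0]; print("cam",(-Rc.T@t).round(3),Rc[2].round(3))
print(proj("wrist",[[.51,-.079,.08],[.577,.036,.06]]).round())
E
```

```text
[ 0.50946245 -0.07882899  0.16895558] [[-0.947, 0.321, 0.001], [0.321, 0.947, -0.0], [-0.001, 0.0, -1.0]] 0.060432941706966004 3.25 [-0.25 -0.07  1.78  0.    1.43 -1.5 ]
pin_top []
pin [([0.5103, -0.0768, 0.0379], 0.73)]
bracket_hole [([0.5776, 0.0356, 0.0599], 0.95), ([0.5118, -0.0761, 0.0048], 0.21)]
pin_block [([0.511, -0.078, 0.0054], 0.81)]
bracket []
cam [ 0.444 -0.057  0.335] [ 0.239 -0.082 -0.968]
[[321. 253.]
 [485. 278.]]
```

View pics/wrist1.png

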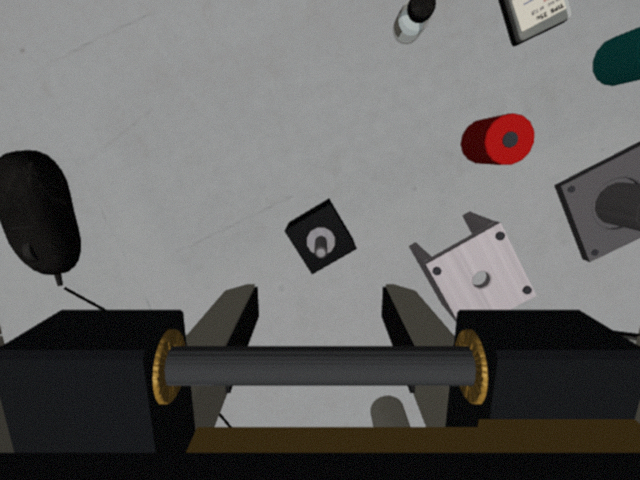

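The wrist view shows the pin collar at about (321,241), the stem top at about (320,250) and the bracket hole at about (481,279). I'll refine these by pixel.

```bash
python3 - <<'E'
from h import *
im=cv2.imread("pics/wrist1.png"); g=cv2.cvtColor(im,cv2.COLOR_BGR2GRAY)
# collar on black block
def blob(x0,x1,y0,y1,f):
    m=np.zeros_like(g); m[y0:y1,x0:x1]=f(g[y0:y1,x0:x1])*255
    n,l,st,c=cv2.connectedComponentsWithStats(m); 
    for i in range(1,n):
        if st[i,4]>40:
            cn=cv2.findContours((l==i).astype(np.uint8),cv2.RETR_EXTERNAL,cv2.CHAIN_APPROX_NONE)[0][0]
            yield st[i].tolist(),c[i].round(1).tolist(),cv2.fitEllipse(cv2.convexHull(cn))
for a in blob(296,346,218,266,lambda p:p>75): print("collar",a,unproj("wrist",a[2][0],.045).round(4))
for a in blob(468,496,266,292,lambda p:p<135): print("hole",a,unproj("wrist",a[2][0],.06).round(4))
print(proj("wrist",[[.51,-.078,.045],[.51,-.078,.04],[.51,-.078,.08]]).round(1))
big=cv2.resize(im[200:310,280:540],None,fx=3,fy=3,interpolation=cv2.INTER_CUBIC); cv2.imwrite("pics/c1.png",big)
E
```

```text
collar ([307, 227, 28, 31, 514], [320.4, 240.5], ((320.4107971191406, 241.31607055664062), (27.88533592224121, 29.958311080932617), 177.76873779296875)) [ 0.5095 -0.0791  0.045 ]Traceback (most recent call last):
  File "<stdin>", line 11, in <module>
  File "<stdin>", line 10, in blob
cv2.error: OpenCV(4.12.0) /io/opencv/modules/imgproc/src/shapedescr.cpp:361: error: (-201:Incorrect size of input array) There should be at least 5 points to fit the ellipse in function 'fitEllipseNoDirect'
```

The collar is at (0.5095, -0.079), right under the TCP. Descend and grip, then get the hole position.

Call:
{"api": "play_rows", "payload": {
  "increments": "0 0 40 0 -0.3; 0 0 80 0 -0.3; 0 0 105 0 -0.3; 0 0 119 0 -0.3; 0 0 119 0 -0.3; 0 0 119 0 1; 0 0 119 0 1; 0 0 119 0 1; 0 0 119 0 1; 0 0 119 0 1; 0 0 119 0 1; 0 0 119 0 1; 0 0 119 0 1; 0 0 119 0 1",
  "force": 25
}}

```text
t: 4.95
tool_pos: [0.5095, -0.0798, 0.0497]
orientation: [-0.514, -3.099, -0.0]
force: [-0.2, 0.1, 2.0]
opening: 0.0092
gripper_force: 25.0
```

```bash
python3 - <<'E'
from h import *
im=cv2.imread("pics/wrist1.png"); g=cv2.cvtColor(im,cv2.COLOR_BGR2GRAY)
print(g[268:292:2,468:496:2])
E
```

```text
[[168 170 182 173 175 172 173 174 172 170 176 173 173 177]
 [164 167 180 180 177 173 168 163 159 173 170 173 173 174]
 [173 165 169 179 170 151 147 149 145 118 155 177 173 174]
 [175 167 164 167 150 154 151 152 153  94 103 156 175 168]
 [168 168 160 146 154 152 152 154 155 103  61 133 169 171]
 [168 173 149 148 154 154 151 150 149  87  57 122 166 171]
 [165 173 150 147 152 145 148 151 131  69  67 133 172 174]
 [165 166 147 148 151 152 152 131  74  58  80 143 172 171]
 [168 166 148 113 127 121 101  74  60  70 128 162 175 169]
 [172 167 168 123  84  60  58  69  99 127 160 172 173 170]
 [167 168 166 166 155 127 121 140 155 170 173 177 173 173]
 [177 166 168 168 170 169 165 167 178 176 176 172 174 170]]
```

Gripped: opening 9.2 mm. Lift, and compute the hole's position.

Call:
{"api": "play_rows", "payload": {
  "increments": "0 0 -15 0 1; 0 0 -35 0 1; 0 0 -60 0 1; 0 0 -85 0 1; 0 0 -90 0 1; 0 0 -90 0 1; 0 0 -90 0 1; 0 0 -90 0 1"
}}

```text
t: 5.75
tool_pos: [0.5084, -0.0795, 0.138]
orientation: [-0.514, -3.097, -0.0]
force: [-0.6, -0.3, -0.3]
opening: 0.0091
gripper_force: 25.0
```

```bash
python3 - <<'E'
from h import *
p,R,s=tool(); print(p,s["opening"],s["force"],s["t"])
im=robot.read_camera("wrist"); cv2.imwrite("pics/wrist2.png",im); g=cv2.cvtColor(im,cv2.COLOR_BGR2GRAY)
h=np.array([.5775,.036,.06])
uv=proj("wrist",h)[0]; print("pred",uv)
u0,v0=np.round(uv).astype(int)
m=np.zeros_like(g); w=22; sub=g[v0-w:v0+w,u0-w:u0+w]; m[v0-w:v0+w,u0-w:u0+w]=(sub<160)*255
n,l,st,c=cv2.connectedComponentsWithStats(m)
for i in range(1,n):
    if st[i,4]>40: print(st[i],c[i],unproj("wrist",st[i,:2]+(st[i,2:4]-1)/2,.06).round(4))
for q in ["bracket_hole","pin","pin_foot"]:
    print(q,[(np.round(d["centre"],4).tolist(),round(d["conf"],2)) for d in robot.landmark_of("wrist",q)][:3])
E
```

```text
[ 0.50843184 -0.07953701  0.13799001] 0.009142589807376157 [-0.60293668 -0.3284037  -0.32984547] 5.75
pred [503.63810955 294.65742819]
[491 286  21  20 181] [503.55801105 297.19889503] [0.5775 0.0341 0.06  ]
bracket_hole [([0.5738, 0.0325, 0.0578], 0.91), ([0.5085, -0.078, 0.1692], 0.43)]
pin [([0.5057, -0.0776, 0.1269], 0.85), ([0.3758, 0.0409, -0.0007], 0.18)]
pin_foot [([0.5077, -0.0763, 0.1026], 0.85)]
```

View pics/wrist2.png

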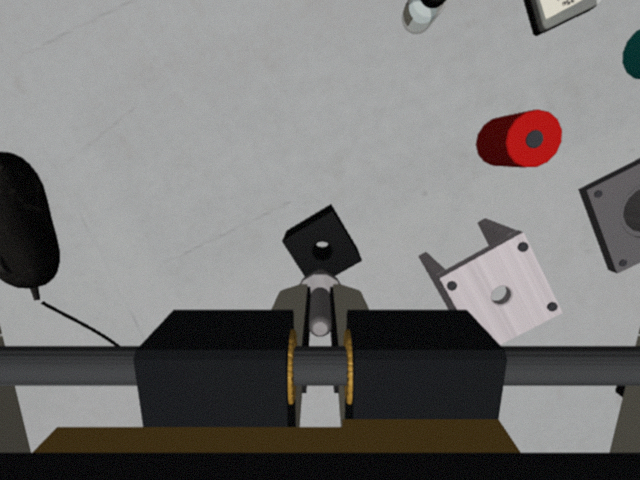

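The pin is held upright and the hole is at about (502,296). Move above the hole.

Call:
{"api": "play_rows", "payload": {
  "increments": "-7 30 0 0 1; -15 65 0 0 1; -22 100 0 0 1; -28 130 0 0 1; -28 130 0 0 1; -28 130 0 0 1; -28 130 0 0 1; -28 130 0 0 1; -28 130 0 0 1"
}}

```text
t: 6.85
tool_pos: [0.5778, 0.0334, 0.1397]
orientation: [0.516, 3.099, -0.0]
force: [0.0, -0.2, -0.7]
opening: 0.0095
gripper_force: 25.0
```

```bash
python3 - <<'E'
from h import *
p,R,s=tool(); print(p,s["t"])
crops=[]
for n in ["wrist","scene","side"]:
    im=robot.read_camera(n); cv2.imwrite(f"pics/{n}3.png",im)
    for q in ["bracket_hole","pin_foot","pin"]:
        print(n,q,[(np.round(d["centre"],4).tolist(),round(d["conf"],2)) for d in robot.landmark_of(n,q)][:2])
    A=proj(n,[[.5775,.0345,.06],[p[0],p[1],p[2]-.0397],[p[0],p[1],p[2]-.0097]]); print(A.round(1).tolist())
    c=A[0].astype(int); w=60 if n=="wrist" else 33
    x0,y0=max(0,c[0]-w),max(0,c[1]-w)
    cr=cv2.resize(im[y0:y0+2*w,x0:x0+2*w],(400,400),interpolation=cv2.INTER_CUBIC)
    print("crop",x0,y0,400/(2*w)); crops.append(cr[:, :265] if False else cr)
cv2.imwrite("pics/c3.png",cv2.resize(np.hstack(crops),(798,266),interpolation=cv2.INTER_AREA))
E
```

```text
[0.57775651 0.03335046 0.13969721] 6.85
wrist bracket_hole [([0.5743, 0.0344, 0.06], 0.75)]
wrist pin_foot [([0.5804, 0.0348, 0.1002], 0.88)]
wrist pin [([0.5778, 0.0339, 0.1305], 0.77)]
[[320.5, 255.2], [318.9, 274.3], [318.7, 293.0]]
crop 260 195 3.3333333333333335
scene bracket_hole [([0.5798, 0.0366, 0.062], 0.92), ([0.3728, 0.0388, -0.0033], 0.43)]
scene pin_foot [([0.5798, 0.0358, 0.0999], 0.53)]
scene pin [([0.5524, 0.2809, 0.0029], 0.58), ([0.5835, 0.0352, 0.1269], 0.55)]
[[372.3, 271.8], [374.7, 255.2], [376.0, 241.8]]
crop 339 238 6.0606060606060606
side bracket_hole [([0.5783, 0.0378, 0.0593], 0.83)]
side pin_foot [([0.5754, 0.0346, 0.0991], 0.49), ([0.3714, 0.0387, -0.0001], 0.22)]
side pin [([0.5793, 0.0354, 0.1327], 0.65)]
[[351.9, 277.9], [352.6, 261.8], [353.0, 249.0]]
crop 318 244 6.0606060606060606
```

View pics/c3.png

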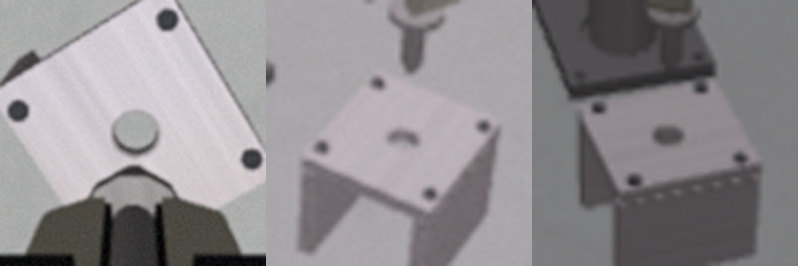

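Wrist hole is at about (321,254), scene hole (373,272) with the foot tip at (374.7,256), and side hole (351.7,277.5) with the foot tip at (352.7,261). The pin axis matches the TCP, and the hole is about 0.5 to 1 mm off in y. Insert carefully.

Call:
{"api": "play_rows", "payload": {
  "increments": "0.5 0.8 0 0 1; 0.5 0.8 12 0 1; 0.5 0.8 24 0 1; 0.5 0.8 34 0 1; 0.5 0.8 40 0 1; 0.5 0.8 44 0 1; 0.5 0.8 48 0 1; 0.5 0.8 50 0 1; 0.5 0.8 50 0 1; 0.5 0.8 50 0 1"
}}

```text
t: 8.45
tool_pos: [0.5781, 0.0351, 0.09]
orientation: [0.514, 3.099, 0.0]
force: [-0.8, 0.7, -0.5]
opening: 0.0092
gripper_force: 25.0
```

Call:
{"api": "play_rows", "payload": {
  "increments": "0 0 5 0 1; 0 0 10 0 1; 0 0 14 0 1; 0 0 17 0 1; 0 0 19 0 1; 0 0 19.5 0 1; 0 0 20 0 1; 0 0 20 0 1; 0 0 20 0 1; 0 0 20 0 1"
}}

```text
t: 9.45
tool_pos: [0.5779, 0.0351, 0.0698]
orientation: [0.514, 3.099, 0.0]
force: [0.0, 0.0, -0.0]
opening: 0.0091
gripper_force: 25.0
```

```bash
python3 - <<'E'
from h import *
p,R,s=tool(); print(p,s["force"],s["t"])
crops=[]
for n in ["scene","side"]:
    im=robot.read_camera(n)
    c=proj(n,[[.5775,.0345,.07]])[0].astype(int); w=33
    crops.append(cv2.resize(im[c[1]-w:c[1]+w,c[0]-w:c[0]+w],(400,400),interpolation=cv2.INTER_CUBIC))
cv2.imwrite("pics/c4.png",np.hstack(crops))
E
```

```text
[0.57788003 0.0351042  0.06976711] [ 0.04214596  0.00733657 -0.01960295] 9.45
```

View pics/c4.png

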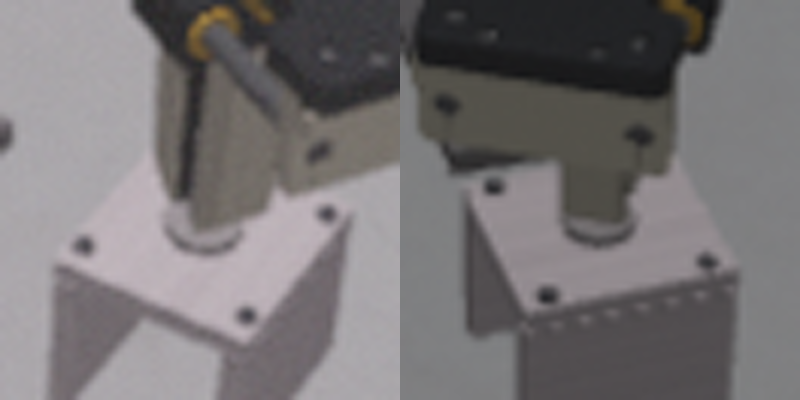

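The shank is through the hole and the collar is at the plate. Release, rise and go above the left bushing.

Call:
{"api": "play_rows", "payload": {
  "increments": "0 0 0 0 -0.1; 0 0 0 0 -0.3; 0 0 0 0 -0.3; 0 0 0 0 -0.3; 0 0 0 0 -0.3; 0 0 -30 0 -0.3; 0 0 -65 0 -0.3; 0 0 -100 0 -0.3; 0 0 -100 0 -0.3; 20 44 -100 0 -0.3; 40 88 -100 0 -0.3; 60 132 -100 0 -0.3; 80 176 -100 0 -0.3; 102 222 -100 0 -0.3; 102 222 -100 0 -0.3; 102 222 -100 0 -0.3; 102 222 -100 0 -0.3; 102 222 -100 0 -0.3"
}}

```text
t: 11.35
tool_pos: [0.5533, 0.2768, 0.1694]
orientation: [-0.517, -3.099, 0.001]
force: [-0.0, -0.9, 0.0]
opening: 0.0603
gripper_force: 0.0
```

```bash
python3 - <<'E'
from h import *
p,R,s=tool(); print(p,s["q"].round(2),s["opening"],s["t"])
im=robot.read_camera("wrist"); cv2.imwrite("pics/wrist5.png",im)
for n in ["wrist","scene","side"]:
    if n!="wrist": robot.read_camera(n)
    for q in ["bushing_1","nest_left","nest_right","tray","pin","pin_top"]:
        print(n,q,[(np.round(d["centre"],4).tolist(),round(d["conf"],2)) for d in robot.landmark_of(n,q)][:4])
print(proj("wrist",[[.5535,.278,.056],[.569,.178,.056]]).round(1))
E
```

```text
[0.55325266 0.27675853 0.16943427] [ 0.38  0.21  1.49 -0.    1.44 -0.86] 0.06032832348984795 11.35
wrist bushing_1 [([0.5742, 0.1822, 0.004], 0.75), ([0.4555, 0.1997, -0.0011], 0.74), ([0.479, 0.0824, 0.0026], 0.72), ([0.555, 0.2818, 0.0084], 0.61)]
wrist nest_left [([0.3926, 0.1397, 0.0052], 0.67)]
wrist nest_right []
wrist tray [([0.5606, 0.2315, 0.0058], 0.57)]
wrist pin []
wrist pin_top []
scene bushing_1 [([0.5508, 0.2808, 0.0064], 0.83), ([0.477, 0.0807, 0.0004], 0.78), ([0.4548, 0.2007, 0.0018], 0.67), ([0.5689, 0.1821, 0.003], 0.65)]
scene nest_left [([0.5502, 0.2808, 0.0034], 0.95)]
scene nest_right [([0.5688, 0.1794, 0.0086], 0.93)]
scene tray [([0.5624, 0.2335, 0.0013], 0.58)]
scene pin [([0.7288, 0.1712, -0.0018], 0.54), ([0.5808, 0.0331, 0.0593], 0.51)]
scene pin_top [([0.5789, 0.0373, 0.102], 0.46)]
side bushing_1 [([0.5662, 0.1829, 0.0], 0.95), ([0.5546, 0.2852, 0.0014], 0.93), ([0.4795, 0.0804, 0.0017], 0.78), ([0.4556, 0.1961, -0.0004], 0.68)]
side nest_left [([0.5551, 0.2793, 0.0092], 0.85)]
side nest_right [([0.5685, 0.1783, 0.0061], 0.82)]
side tray [([0.5619, 0.2295, 0.0016], 0.92), ([0.5768, 0.0333, -0.0013], 0.41)]
side pin [([0.5779, 0.0328, 0.0623], 0.73)]
side pin_top [([0.5742, 0.0339, 0.1054], 0.52)]
[[319.8 245.3]
 [211.1 300.5]]
```

View pics/wrist5.png

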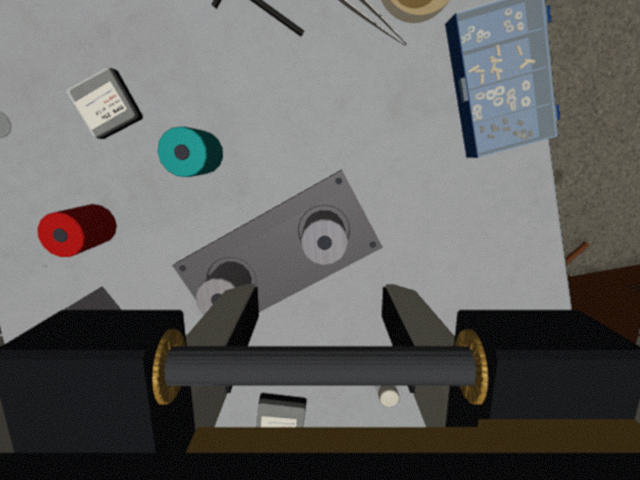

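The left bushing's top dot is at (324.5,242) and the right one at about (216,297). Both are grey and stand in the tray nests, so they are the right pair. The turquoise one at (190,152) and the red one at (76,230) stay untouched.

```bash
python3 - <<'E'
from h import *
im=cv2.imread("pics/wrist5.png"); g=cv2.cvtColor(im,cv2.COLOR_BGR2GRAY)
for (u,v,w) in [(324,242,14),(216,297,9)]:
    m=np.zeros_like(g); m[v-w:v+w,u-w:u+w]=(g[v-w:v+w,u-w:u+w]<90)*255
    n,l,st,c=cv2.connectedComponentsWithStats(m)
    for i in range(1,n):
        if st[i,4]>15: print(st[i],c[i].round(1),unproj("wrist",c[i],.056).round(4), totool([*unproj("wrist",c[i],.056)[:2],.022]))
E
```

```text
[317 236  15  14 156] [324.1 242.4] [0.5524 0.282  0.056 ] [  1.7   3.5 147.6]
[211 292  14  14 156] [218.2 299.4] [0.57   0.1839 0.056 ] [-46.6 -83.7 147.6]
```

The dots are 99.7 mm apart, which matches the tray's 100 mm. Descend on the left bushing, grip it and read the baseline.

Call:
{"api": "play_rows", "payload": {
  "increments": "1 3.5 0 0 -0.3; 1 3.5 40 0 -0.3; 1 3.5 80 0 -0.3; 1 3.5 110 0 -0.3; 1 3.5 130 0 -0.3; 1 3.5 142 0 -0.3; 1 3.5 147 0 -0.3; 1 3.5 147 0 -0.3; 1 3.5 147 0 -0.3; 1 3.5 147 0 0.1; 1 3.5 147 0 0.2; 1 3.5 147 0 0.4; 1 3.5 147 0 1; 1 3.5 147 0 1; 1 3.5 147 0 1; 1 3.5 147 0 1; 1 3.5 147 0 1",
  "force": 30
}}

```text
t: 14.1
tool_pos: [0.5533, 0.2817, 0.0231]
orientation: [0.514, 3.099, -0.0]
force: [-2.4, -2.9, 5.5]
opening: 0.0366
gripper_force: 30.0
```

Call:
{"api": "play_rows", "payload": {
  "increments": "0 0 -8 0 1; 0 0 -20 0 1; 0 0 -35 0 1; 0 0 -50 0 1; 0 0 -65 0 1; 0 0 -75 0 1; 0 0 -80 0 1; 0 0 -80 0 1; 0 0 -80 0 1; 0 0 -80 0 1; 0 0 -80 0 1; 0 0 -80 0 1; 0 0 -80 0 1; 0 0 -80 0 1"
}}

```text
t: 15.5
tool_pos: [0.553, 0.2818, 0.1025]
orientation: [-0.514, -3.099, 0.0]
force: [0.2, 0.5, -4.0]
opening: 0.0364
gripper_force: 30.0
```

```bash
python3 - <<'E'
from h import *
p,R,s=tool(); print(p,s["force"],s["joint_torque"].round(2),s["opening"])
robot.read_camera("wrist"); print(robot.read_state()["force"])
E
```

```text
[0.55304535 0.28176931 0.10250014] [ 0.2146907   0.47599543 -4.00547096] [-0.000e+00 -6.279e+01 -4.875e+01  4.000e-02  8.000e-02 -0.000e+00] 0.03637830915417706
[-0.45830577 -0.11367722 -3.57941481]
```

It weighs about 3.8 N, so about 0.39 kg: this looks like the heavier one. Put it back.

Call:
{"api": "play_rows", "payload": {
  "increments": "0 0 15 0 1; 0 0 35 0 1; 0 0 52 0 1; 0 0 64 0 1; 0 0 71 0 1; 0 0 75 0 1; 0 0 77 0 1; 0 0 78 0 1; 0 0 79 0 1; 0 0 79.5 0 1; 0 0 79.5 0 1; 0 0 79.5 0 1; 0 0 79.5 0 1"
}}

```text
t: 16.85
tool_pos: [0.5532, 0.2818, 0.0233]
orientation: [0.514, 3.099, 0.0]
force: [-0.9, 0.5, -3.8]
opening: 0.0361
gripper_force: 30.0
```

Call:
{"api": "play_rows", "payload": {
  "increments": "0 0 0.5 0 1; 0 0 1 0 1; 0 0 1.2 0 1; 0 0 1.2 0 1; 0 0 1.2 0 1"
}}

```text
t: 17.35
tool_pos: [0.5533, 0.2818, 0.0231]
orientation: [0.514, 3.099, 0.0]
force: [-4.3, -2.9, 6.5]
opening: 0.0364
gripper_force: 30.0
```

Seated. Release, rise, and move to the right bushing.

Call:
{"api": "play_rows", "payload": {
  "increments": "0 0 0 0 0.1; 0 0 0 0 -0.1; 0 0 0 0 -0.3; 0 0 0 0 -0.3; 0 0 0 0 -0.3; 0 0 0 0 -0.3; 0 0 -30 0 -0.3; 0 0 -70 0 -0.3; 0 0 -110 0 -0.3; 0 0 -110 0 -0.3; -16 -29 -110 0 -0.3; -32 -58 -110 0 -0.3; -48 -87 -110 0 -0.3; -48 -87 -110 0 -0.3; -48 -87 -110 0 -0.3; -48 -87 -110 0 -0.3"
}}

```text
t: 18.95
tool_pos: [0.5701, 0.1846, 0.1316]
orientation: [-0.514, -3.099, -0.0]
force: [0.2, -0.3, -0.3]
opening: 0.0607
gripper_force: 0.0
```

```bash
python3 - <<'E'
from h import *
im=robot.read_camera("wrist"); cv2.imwrite("pics/wrist6.png",im); g=cv2.cvtColor(im,cv2.COLOR_BGR2GRAY)
p,R,s=tool(); print(p,s["opening"],s["t"])
for P in [[.5700,.1839,.056],[.5524,.282,.056]]:
    u,v=np.round(proj("wrist",P)[0]).astype(int); w=16
    m=np.zeros_like(g); m[v-w:v+w,u-w:u+w]=(g[v-w:v+w,u-w:u+w]<90)*255
    n,l,st,c=cv2.connectedComponentsWithStats(m)
    for i in range(1,n):
        if st[i,4]>40: print(u,v,st[i],c[i].round(1),unproj("wrist",c[i],.056).round(4), totool([*unproj("wrist",c[i],.056)[:2],.0225]))
E
```

```text
[0.57014252 0.18490347 0.13165736] 0.06031861818952007 19.0
318 258 [309 252  16  15 196] [316.2 259. ] [0.5702 0.1823 0.056 ] [ -0.9  -2.4 109.2]
451 187 [442 180  18  18 236] [450.9 188.1] [0.5528 0.2819 0.056 ] [ 47.6  86.2 109.2]
```

View pics/wrist6.png

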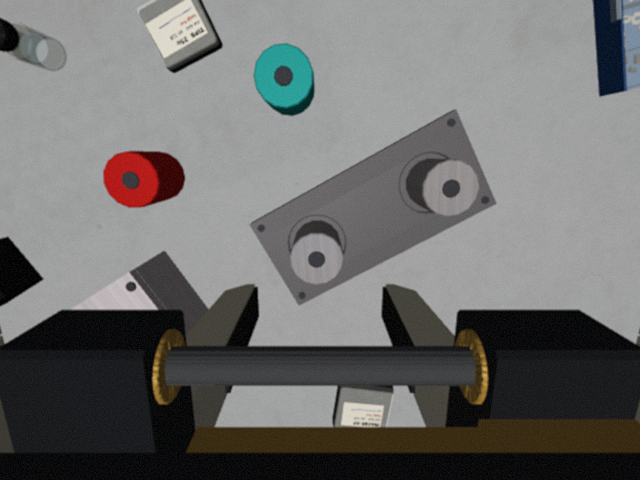

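The left bushing stands in its nest at (451,188), and the right one's dot is at (316,259). Descend on the right one.

Call:
{"api": "play_rows", "payload": {
  "increments": "-0.5 -1.8 0 0 -0.3; -0.5 -1.8 35 0 -0.3; -0.5 -1.8 65 0 -0.3; -0.5 -1.8 90 0 -0.3; -0.5 -1.8 104 0 -0.3; -0.5 -1.8 108 0 -0.3; -0.5 -1.8 108 0 -0.3; -0.5 -1.8 108 0 0.1; -0.5 -1.8 108 0 0.2; -0.5 -1.8 108 0 0.4; -0.5 -1.8 108 0 1; -0.5 -1.8 108 0 1; -0.5 -1.8 108 0 1; -0.5 -1.8 108 0 1; -0.5 -1.8 108 0 1"
}}

```text
t: 20.5
tool_pos: [0.571, 0.1822, 0.0249]
orientation: [0.514, 3.098, 0.001]
force: [-0.5, -0.7, 6.4]
opening: 0.0369
gripper_force: 30.0
```

Call:
{"api": "play_rows", "payload": {
  "increments": "0 0 -8 0 1; 0 0 -20 0 1; 0 0 -35 0 1; 0 0 -50 0 1; 0 0 -65 0 1; 0 0 -75 0 1; 0 0 -80 0 1; 0 0 -80 0 1; 0 0 -80 0 1; 0 0 -80 0 1; 0 0 -80 0 1; 0 0 -80 0 1; 0 0 -80 0 1; 0 0 -80 0 1"
}}

```text
t: 21.9
tool_pos: [0.5703, 0.1821, 0.1038]
orientation: [-0.514, -3.099, 0.0]
force: [-0.5, -0.1, -1.1]
opening: 0.0368
gripper_force: 30.0
```

About 1.1 to 1.4 N, so the right one is the lighter and the left is the heavier. Put the right one back in its nest.

Call:
{"api": "play_rows", "payload": {
  "increments": "0 0 15 0 1; 0 0 35 0 1; 0 0 52 0 1; 0 0 64 0 1; 0 0 71 0 1; 0 0 75 0 1; 0 0 77 0 1; 0 0 78 0 1; 0 0 79 0 1; 0 0 79.5 0 1; 0 0 80 0 1; 0 0 80.5 0 1; 0 0 80.5 0 1; 0 0 80.5 0 1"
}}

```text
t: 23.3
tool_pos: [0.5709, 0.1822, 0.0249]
orientation: [0.514, 3.098, 0.0]
force: [-3.9, -1.6, 7.9]
opening: 0.0367
gripper_force: 30.0
```

Call:
{"api": "play_rows", "payload": {
  "increments": "0 0 0 0 0.1; 0 0 0 0 -0.1; 0 0 0 0 -0.3; 0 0 0 0 -0.3; 0 0 0 0 -0.3; 0 0 0 0 -0.3; 0 0 -30 0 -0.3; 0 0 -70 0 -0.3; 0 0 -110 0 -0.3; 0 0 -110 0 -0.3; 16 29 -110 0 -0.3; 32 58 -110 0 -0.3; 48.5 88.5 -110 0 -0.3; 48.5 88.5 -110 0 -0.3; 48.5 88.5 -110 0 -0.3; 48.5 88.5 -110 0 -0.3"
}}

```text
t: 24.9
tool_pos: [0.553, 0.2807, 0.1329]
orientation: [-0.514, -3.099, 0.001]
force: [0.2, -0.9, -0.0]
opening: 0.0602
gripper_force: 0.0
```

```bash
python3 - <<'E'
from h import *
im=robot.read_camera("wrist"); cv2.imwrite("pics/wrist7.png",im); g=cv2.cvtColor(im,cv2.COLOR_BGR2GRAY)
p,R,s=tool(); print(p,s["opening"],s["t"])
for P in [[.5700,.183,.056],[.5526,.282,.056]]:
    u,v=np.round(proj("wrist",P)[0]).astype(int); w=16
    m=np.zeros_like(g); m[v-w:v+w,u-w:u+w]=(g[v-w:v+w,u-w:u+w]<90)*255
    n,l,st,c=cv2.connectedComponentsWithStats(m)
    for i in range(1,n):
        if st[i,4]>40: print(u,v,st[i],c[i].round(1),unproj("wrist",c[i],.056).round(4), totool([*unproj("wrist",c[i],.056)[:2],.0225]))
for n in ["scene","side"]:
    robot.read_camera(n)
    print(n,[(np.round(d["centre"],4).tolist(),round(d["conf"],2)) for q in ["bushing_1","pin","pin_top","bracket_hole"] for d in robot.landmark_of(n,q)])
E
```

```text
[0.55313985 0.28044071 0.13305739] 0.06067557775958036 24.95
201 320 [185 304  32  32 623] [204.8 323.2] [0.5733 0.1848 0.056 ] [-50.1 -83.9 110.6]
322 256 [313 249  17  16 204] [320.9 256.7] [0.5531 0.2812 0.056 ] [  0.3   0.8 110.6]
scene [([0.4507, 0.1985, -0.0012], 0.86), ([0.5678, 0.1807, 0.0057], 0.81), ([0.5531, 0.2822, 0.0089], 0.74), ([0.4787, 0.0792, 0.0023], 0.59), ([0.7101, 0.2878, -0.0004], 0.52), ([0.5799, 0.0345, 0.0571], 0.53), ([0.5776, 0.0378, 0.1009], 0.69), ([0.5771, 0.0375, 0.0627], 0.61)]
side [([0.5655, 0.1816, 0.0073], 0.79), ([0.5534, 0.2844, 0.0038], 0.75), ([0.4524, 0.1975, -0.0028], 0.63), ([0.4777, 0.081, 0.0031], 0.56), ([0.5764, 0.0354, 0.0608], 0.57), ([0.5794, 0.0332, 0.0632], 0.42), ([0.5761, 0.031, 0.1032], 0.54), ([0.5794, 0.038, 0.0597], 0.61)]
```

Call:
{"api": "play_rows", "payload": {
  "increments": "0.3 0.8 0 0 -0.3; 0.3 0.8 35 0 -0.3; 0.3 0.8 65 0 -0.3; 0.3 0.8 90 0 -0.3; 0.3 0.8 104 0 -0.3; 0.3 0.8 109.5 0 -0.3; 0.3 0.8 109.5 0 -0.3; 0.3 0.8 109.5 0 0.1; 0.3 0.8 109.5 0 0.2; 0.3 0.8 109.5 0 0.4; 0.3 0.8 109.5 0 1; 0.3 0.8 109.5 0 1; 0.3 0.8 109.5 0 1; 0.3 0.8 109.5 0 1; 0.3 0.8 109.5 0 1",
  "force": 35
}}

```text
t: 26.95
tool_pos: [0.5536, 0.2824, 0.025]
orientation: [0.514, 3.098, 0.001]
force: [-1.9, -2.6, 6.0]
opening: 0.0363
gripper_force: 35.0
```

Call:
{"api": "play_rows", "payload": {
  "increments": "0 0 -8 0 1; 0 0 -20 0 1; 0 0 -40 0 1; 0 0 -60 0 1; 0 0 -80 0 1; 0 0 -100 0 1; 0 0 -115 0 1; 0 0 -122 0 1; 0 0 -125 0 1; 0 0 -125 0 1; 0 0 -125 0 1; 0 0 -125 0 1; 0 0 -125 0 1; 0 0 -125 0 1"
}}

```text
t: 28.35
tool_pos: [0.5528, 0.2823, 0.1484]
orientation: [-0.514, -3.099, 0.001]
force: [-0.4, -0.4, -3.9]
opening: 0.0363
gripper_force: 35.0
```

3.9 N confirmed. Carry the heavy bushing over the pin.

Call:
{"api": "play_rows", "payload": {
  "increments": "-12 -26 0 0 1; -28 -60 0 0 1; -44 -95 0 0 1; -60 -130 0 0 1; -76 -165 0 0 1; -90 -196 0 0 1; -99 -216 0 0 1; -103 -225.5 0 0 1; -103 -225.5 0 0 1; -103 -225.5 0 0 1; -103 -225.5 0 0 1; -103 -225.5 0 0 1; -103 -225.5 0 0 1"
}}

```text
t: 29.65
tool_pos: [0.5776, 0.0366, 0.1489]
orientation: [-0.512, -3.099, -0.0]
force: [-0.5, 0.4, -4.5]
opening: 0.0366
gripper_force: 35.0
```

```bash
python3 - <<'E'
from h import *
p,R,s=tool(); print(p,s["force"],s["t"])
crops=[]
for n in ["scene","side"]:
    im=robot.read_camera(n)
    print(n,[(q,np.round(d["centre"],4).tolist(),round(d["conf"],2)) for q in ["pin_top","bushing_1"] for d in robot.landmark_of(n,q)])
    A=proj(n,[[.578,.0351,.1],[p[0],p[1],p[2]-.019]])
    print(A.round(1).tolist())
    c=A[0].astype(int); w=33
    print("crop",c-w)
    crops.append(cv2.resize(im[c[1]-w:c[1]+w,c[0]-w:c[0]+w],(400,400),interpolation=cv2.INTER_CUBIC))
cv2.imwrite("pics/c8.png",np.hstack(crops))
E
```

```text
[0.57758358 0.03658695 0.14891683] [-0.45227683  0.35047234 -4.47981586] 29.65
scene [('pin_top', [0.5757, 0.038, 0.1027], 0.62), ('pin_top', [0.5625, 0.2312, 0.0027], 0.41), ('pin_top', [0.7305, 0.1729, -0.0046], 0.38), ('bushing_1', [0.5671, 0.1802, 0.0078], 0.89), ('bushing_1', [0.4762, 0.0801, -0.0011], 0.85), ('bushing_1', [0.5787, 0.0357, 0.1329], 0.65), ('bushing_1', [0.4519, 0.2006, -0.0016], 0.6)]
[[374.0, 254.7], [374.5, 241.1]]
crop [340 221]
side [('pin_top', [0.5758, 0.0286, 0.1033], 0.51), ('bushing_1', [0.4557, 0.1956, -0.0016], 0.98), ('bushing_1', [0.4793, 0.0793, 0.004], 0.86), ('bushing_1', [0.565, 0.1846, 0.0042], 0.68), ('bushing_1', [0.5778, 0.0375, 0.1235], 0.67)]
[[352.6, 261.3], [352.7, 248.0]]
crop [319 228]
```

View pics/c8.png

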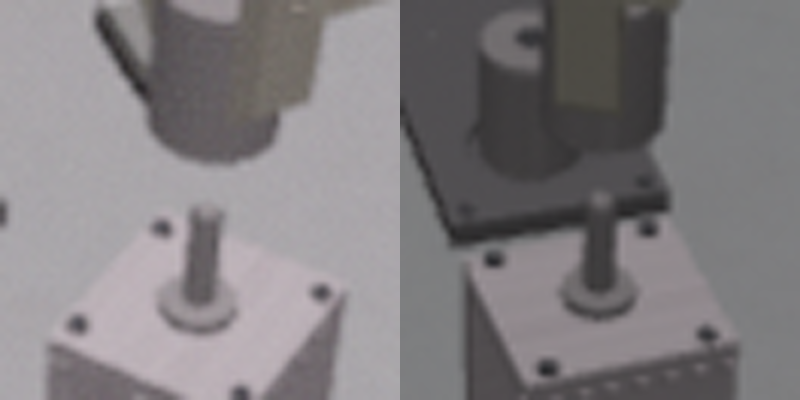

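The pin stands seated and upright, with its top at scene (374.2,255.7) and side (351.9,260). The bushing axis is about 1 mm off, well inside the 7 mm clearance. Nudge it and lower 44 mm.

Call:
{"api": "play_rows", "payload": {
  "increments": "1 -1 0 0 1; 1 -1 6 0 1; 1 -1 14 0 1; 1 -1 22 0 1; 1 -1 30 0 1; 1 -1 37 0 1; 1 -1 42 0 1; 1 -1 44 0 1; 1 -1 44 0 1; 1 -1 44 0 1; 1 -1 44 0 1; 1 -1 44 0 1; 1 -1 44 0 1; 1 -1 44 0 1; 1 -1 44 0 1"
}}

```text
t: 31.45
tool_pos: [0.5764, 0.0351, 0.105]
orientation: [0.514, 3.099, -0.0]
force: [-0.4, -0.8, -4.6]
opening: 0.0361
gripper_force: 35.0
```

```bash
python3 - <<'E'
from h import *
p,R,s=tool(); print(p,s["force"],s["dq"].round(3),s["gripper_force"],s["t"])
crops=[]
for n in ["scene","side"]:
    im=robot.read_camera(n)
    print(n,[(np.round(d["centre"],3).tolist(),round(d["conf"],2)) for q in ["bushing_1","vial_1","flat_box_1","dropper_bottle"] for d in robot.landmark_of(n,q)])
    c=proj(n,[[.57,.1,.06]])[0].astype(int); w=50
    crops.append(cv2.resize(im[c[1]-w:c[1]+w,c[0]-w:c[0]+w],(400,400),interpolation=cv2.INTER_CUBIC))
cv2.imwrite("pics/c9.png",np.hstack(crops))
E
```

```text
[0.57637653 0.03506092 0.1049636 ] [-0.39119057 -0.7811535  -4.6390879 ] [-0.001  0.     0.001 -0.    -0.002  0.   ] 34.99900220922427 31.45
scene [([0.452, 0.198, 0.003], 0.92), ([0.577, 0.036, 0.089], 0.81), ([0.57, 0.184, 0.005], 0.69), ([0.479, 0.078, -0.002], 0.67), ([0.716, -0.075, -0.002], 0.23), ([0.708, 0.287, -0.001], 0.78), ([0.373, 0.04, -0.004], 0.58), ([0.39, 0.143, -0.001], 0.7), ([0.729, 0.169, -0.004], 0.52), ([0.718, -0.073, -0.005], 0.65)]
side [([0.451, 0.199, -0.003], 0.94), ([0.576, 0.038, 0.081], 0.74), ([0.57, 0.184, 0.006], 0.6), ([0.371, 0.04, -0.002], 0.6), ([0.37, 0.039, -0.003], 0.73), ([0.733, 0.169, -0.001], 0.9), ([0.388, 0.142, -0.001], 0.61), ([0.717, -0.076, -0.0], 0.82), ([0.733, 0.172, -0.003], 0.49)]
```

View pics/c9.png

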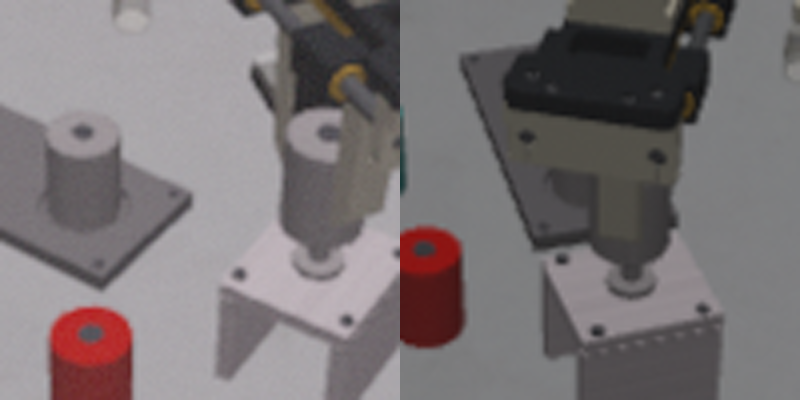

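The bushing hangs over the pin with the stem in its bore and clear of the collar. The weight is fully on the gripper (-4.6 N in z, about 3.9 N when lifted). The lighter one stands in the right nest and the bystanders haven't moved. Handing in.

```bash
python3 -c "
from plant import robot
print(robot.close_job())"
```

```text
the job is handed in; nothing more can be done
None
```

The job is handed in: the pin is seated in the bracket, the left bushing proved heavier (about 3.9 N lifted, against 1.1 N for the right) and hangs upright in the grip over the pin, clear of the collar, and the lighter one stands in its right nest.

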